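# Seat the press plate on the tile jig's hidden dowel and hold it down

### The job

Pick up the plywood press plate by its red handle and set it square on the tile jig with its middle at one end of the dark groove, so that it first rests on the tip of the brass dowel it hides; then slide it along the groove, lightly pressed, until the hole in its underside drops over the dowel and it lies flat. Press the sprung bed all the way down and finish holding it there, still gripping the handle and pressing; leave everything else where it is.

Things in the scene. Friction and masses are not known exactly. Their poses are not given: they have to be found in the camera images.
- press: The press plate: plywood, 130 mm (its x) by 110 mm (its y), 22 mm thick, about 0.3 kg, with a red block handle on top. Origin at the centre of its underside, z up. A hole 17 mm wide and 15 mm deep opens in the middle of its underside, at the origin (centre, straight below the handle); the hole cannot be seen from above. It starts lying flat on the bench.
- press_grip (a point): Centre of the press plate's red handle, 44.5 mm above the plate's underside. The handle is a block 28 mm thick along the plate's x, 70 mm long along its y and 45 mm tall (from 22 to 67 mm above the underside); grip it across its 28 mm, about its middle. Axes as the plate's.
- bed_top (a point): Centre of the top face of the jig's sprung bed: an aluminium plate 196 mm (x) by 136 mm (y), 57 mm above the bench, sinking when pressed. z up. A dark groove 80 mm long runs along its x through this point. The press plate goes on with its x along the bed's x, either way round; it lies flat only with the dowel in its hole, and 12 mm higher when resting on the dowel's tip.
- jig: The tile jig: fixed grey housing, 220 mm (x) by 160 mm (y), origin at its underside on the bench, below the bed's centre, same axes. A brass dowel, 12 mm thick, 12 mm tall, tip chamfered to 7 mm, stands on the bed on the groove's centre line (y = 0), anywhere within 20 mm of the centre along x; its place varies and is not reported. It sinks with the bed, stays put when pushed. With the hole some 35 mm from the centre the plate always rests on it.
- bed (a joint): How far the sprung bed is pressed down, in m: 0 up, 0.008 fully down against its stop. It starts to sink at about 5 N and is fully down at about 13 N (the plate's own weight of about 3 N counts towards this); it springs back when let go. Dragging the plate over the dowel takes a sideways force nearly as large as the downward one.
- spare_grip (a point): Centre of the blue handle of the spare press plate, otherwise the same size and shape as the red one, lying on the bench; leave it alone. The red and blue plates lie one on each side of the jig, either way round.
- bowl: White bowl, 120 mm across, 60 mm tall, origin at its underside; a bystander.
- tumbler: Brown fired-clay tumbler, 70 mm across, 120 mm tall, origin at its underside; a bystander.
- saucer: Blue saucer, 130 mm across, 18 mm tall, origin at its underside; a bystander.
- sprayer: White spray bottle with a red head, 68 mm across, 180 mm tall, origin at its underside; a bystander.
- brush: Brush with a red handle, 200 mm long, lying on the bench; a bystander.
- spatula: Spatula with a wooden handle, 200 mm long, lying on the bench; a bystander.
There are look-alikes about, which are no part of the job. What is shaped like the press but purple is not meant.

How it is judged:
By the outcome, as a careful person would: the job done as asked, in the order asked, and still so for the second after the job is handed in, while the arm keeps its last pose, push and grip.
It also fails if it takes over 42 s, if anything falls off the work surface, if the arm or the gripper's body presses on something with over 40 N, if the wrist force passes 120 N, or if a joint passes its speed limit or range.

### The arm

A 6-joint arm with a two-finger parallel gripper is mounted at the origin on the work surface. World frame = base frame: x ahead of the robot, y to its left, z up, the work surface at z = 0. Lengths are in m, angles in rad, forces in N, time in s.
With the tool pointing down it reaches from about 0.25 to 0.775 m from the base axis. Payload 8.9 kg.
Tool frame: the origin (TCP) lies between the finger pads; the fingertips stand 11 mm ahead of it and the grasp point (between the pads) lies 8 mm behind it; y points along the fingers, x is the direction in which the jaws open and shut, and the axes are right-handed (so a half turn about y gives the same grasp; the last joint's range is limited). The gripper opens to 85 mm and grips with 20 to 120 N. Pads are 22 mm wide; open, the fingers measure 114 mm over their backs; the gripper's body (76 mm by 85 mm) begins 54 mm behind the grasp point. The pads swing forward as they close: fully open they stand 13 mm farther back than shut.
Start: joints at [-1.415, 0.291, -0.153, 1.127, 0, 1.431], TCP at [0.153, -0.502, 0.242] pointing down, gripper open.
Joint ranges: [-2.52, 2.52], [-0.91, 1.74], [-1.3, 1.37], [-1.96, 2.02], [-1.52, 1.47], [-3.14, 3.14]. Speed limits (rad/s): [2.22, 2.22, 2.79, 3.14, 3.14, 3.14].

### API

Orientations are given as a 3x3 rotation matrix whose columns are the frame's x, y, z axes.
In Python, from rig import arm gives the robot as it stands. The module is installed in compiled form; this text tells all that it offers. Calls block until the motion is done:
- arm.goto(position, orientation): joint-space move of the TCP to a pose.
- arm.movel(position, ori=None, speed=0.15, guard=None): straight line of the TCP; ori=None keeps the orientation; speed is the mean speed in m/s. With guard (N) it stops when the force on the tool has changed by that much, and returns True; else False.
- arm.move_joints(angles): joint-space move.
- arm.set_gripper(opening): finger opening in m; the grip force is fixed at half the most; returns when the fingers have stopped.
- arm.wait(seconds).
- arm.solve_ik(position, orientation): joint angles nearest the present ones, or None.
- arm.sense(): the state.
- arm.capture(name): name is "scene" or "top"; returns (picture, depth): 400x640x3 uint8, red, green, blue; 400x640 float32, m along the optical axis (not along the pixel's ray), 0 where there is no reading.
- arm.get_calibration(name): a dict with "vfov" (degrees; the focal length in pixels is half the picture's height over the tangent of half this angle, whatever the lens; pixels are square), "cx", "cy" (the principal point, pixels), "D" ([k1, k2, p1, p2, k3] as OpenCV has them; the pictures are not rectified), "extrinsics" (4x4, takes a point from world to camera coordinates). Camera axes: x right, y down, z forward; pixel columns grow to the right and rows downward; lengths in m; the calibration is good to about 2 mm. A picture is of the moment at which its call begins. get_calibration takes no time and is no camera call.
A pose or a line that the arm cannot do raises arm.PlanningError and nothing moves.
- arm.close_job(): hands the job in, once; it reports no verdict.
The state is a dict: "time": time; "joint_positions": joint angles; "dq": joint speeds; "effort": joint torques, N m; "tcp_pos": TCP position; "eef_rot": TCP orientation; "contact_force": force on the tool from outside, world axes, zero at the start; "moment": the same for the moment, N m; "width": finger opening in m.
Only numpy, scipy, OpenCV 4.12 (cv2) and the standard library are available. Lean on these libraries where they do the work, as an engineer would, in place of code of your own. Each camera call takes 0.05 s, during which the arm holds its last target.

## Working session

There is one attempt and no reset: what is moved stays moved. The work goes in short steps, each a Python script; the robot and the scene stay as the last script left them, time stands still between calls to the robot, and variables do not carry over. Pictures are saved under pics/ and viewed, and the job is handed in when it is done.

```bash
mkdir -p pics; ls; python3 - <<'E'
from rig import arm
import cv2,numpy as np
for n in ("scene","top"):
    p,d=arm.capture(n); cv2.imwrite(f"pics/{n}0.png",p[:,:,::-1]); np.savez(f"pics/{n}0.npz",p=p,d=d)
    c=arm.get_calibration(n); print(n,c)
s=arm.sense(); print(s["time"],s["tcp_pos"],s["contact_force"],s["width"]); print(np.round(s["eef_rot"],3))
E
```

```text
pics
scene {'vfov': 55.68100309496515, 'cx': 317.59019073440754, 'cy': 201.99157095095836, 'D': array([-0.07868345,  0.        ,  0.        ,  0.        ,  0.        ]), 'extrinsics': array([[ 4.85588807e-01,  8.74186976e-01,  8.00460140e-04,
        -2.97809234e-01],
       [ 7.33538398e-01, -4.06963643e-01, -5.44336305e-01,
        -3.05569857e-01],
       [-4.75525950e-01,  2.64910785e-01, -8.38866704e-01,
         1.49916240e+00],
       [ 0.00000000e+00,  0.00000000e+00,  0.00000000e+00,
         1.00000000e+00]])}
top {'vfov': 49.15478950313749, 'cx': 315.4825987164049, 'cy': 201.49407579677316, 'D': array([-0.06333636,  0.        ,  0.        ,  0.        ,  0.        ]), 'extrinsics': array([[-2.60806026e-02, -9.99652978e-01, -3.70487080e-03,
         5.83358899e-02],
       [-9.82797207e-01,  2.63183385e-02, -1.82803157e-01,
         5.17382237e-01],
       [ 1.82837226e-01, -1.12647980e-03, -9.83142553e-01,
         1.61038671e+00],
       [ 0.00000000e+00,  0.00000000e+00,  0.00000000e+00,
         1.00000000e+00]])}
0.1 [ 0.15247315 -0.50201317  0.24180294] [-0.34131984  0.33095681 -0.56089517] 0.0854066758614508
[[ 0.291 -0.     0.957]
 [-0.957  0.001  0.291]
 [-0.001 -1.     0.   ]]
```

View pics/scene0.png

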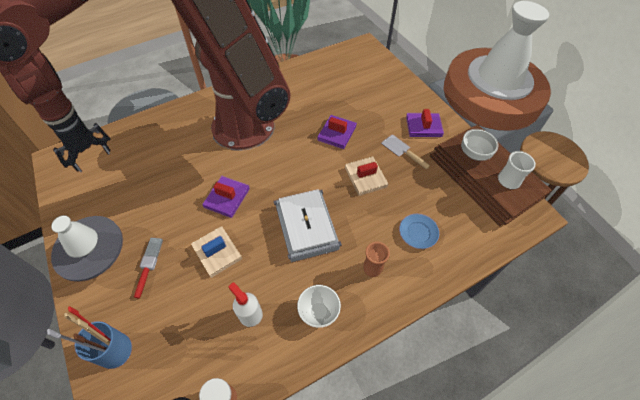

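View pics/top0.png

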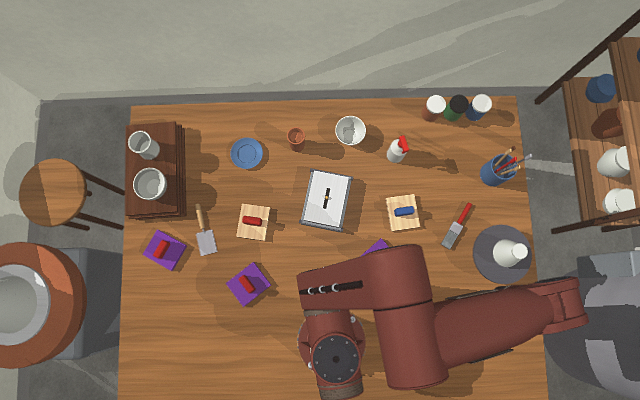

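```bash
cat > h.py <<'E'
import cv2,numpy as np
from rig import arm
def K(c):
    f=200/np.tan(np.radians(c["vfov"]/2)); return np.array([[f,0,c["cx"]],[0,f,c["cy"]],[0,0,1.]])
def ray(n,uv,z):
    c=arm.get_calibration(n); uv=np.asarray(uv,float).reshape(-1,1,2)
    q=cv2.undistortPoints(uv,K(c),c["D"]).reshape(-1,2)
    E=c["extrinsics"]; R,t=E[:3,:3],E[:3,3]; o=-R.T@t
    d=np.c_[q,np.ones(len(q))]@R
    return o+d*((z-o[2])/d[:,2])[:,None]
def proj(n,P):
    c=arm.get_calibration(n);E=c["extrinsics"]
    return cv2.projectPoints(np.asarray(P,float).reshape(-1,1,3),cv2.Rodrigues(E[:3,:3])[0],E[:3,3],K(c),c["D"])[0].reshape(-1,2)
def cloud(n,d):
    """world points for all pixels"""
    c=arm.get_calibration(n);E=c["extrinsics"]
    v,u=np.mgrid[0:400,0:640]; q=cv2.undistortPoints(np.c_[u.ravel(),v.ravel()].astype(float).reshape(-1,1,2),K(c),c["D"]).reshape(-1,2)
    X=np.c_[q,np.ones(len(q))]*d.reshape(-1,1)
    return ((X-E[:3,3])@E[:3,:3]).reshape(400,640,3)
E
python3 - <<'E'
import numpy as np,cv2
A=np.load("pics/scene0.npz")["p"][:,:,::-1];B=np.load("pics/top0.npz")["p"][:,:,::-1]
r=lambda I:cv2.resize(I,None,fx=6,fy=6,interpolation=cv2.INTER_CUBIC)
cv2.imwrite("pics/z1.png",r(A[180:270,260:380])); cv2.imwrite("pics/z2.png",r(B[160:240,230:360]))
cv2.imwrite("pics/z3.png",r(A[150:205,330:410]))
E
```

```text
(no output)
```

View pics/z1.png

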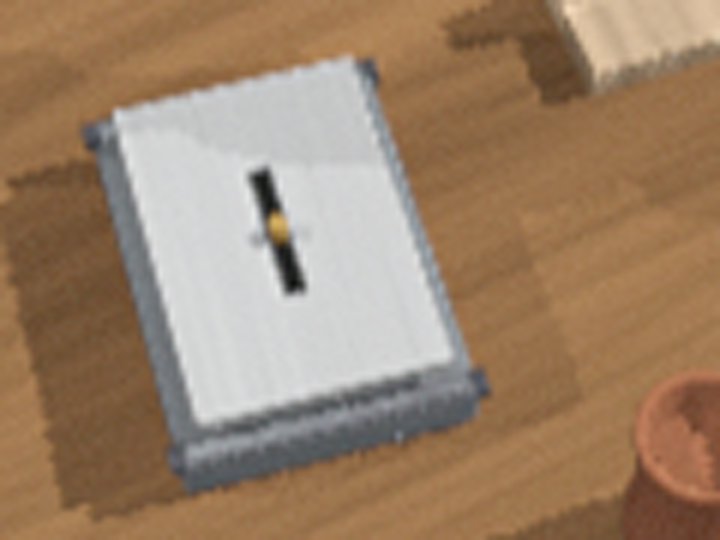

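View pics/z2.png

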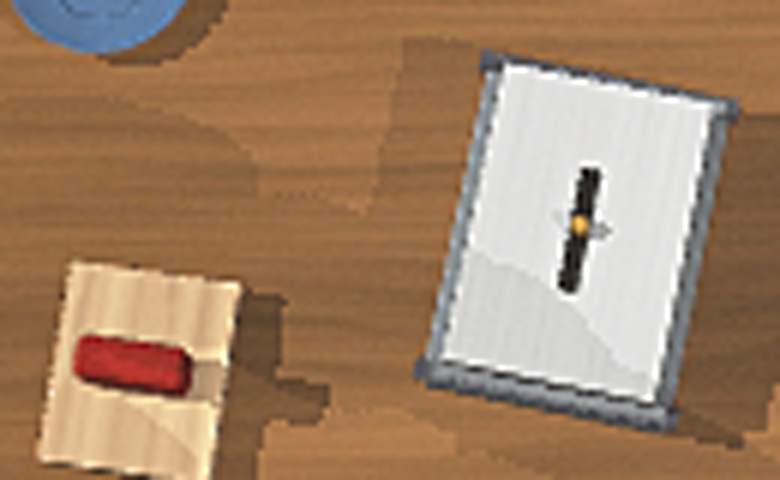

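View pics/z3.png

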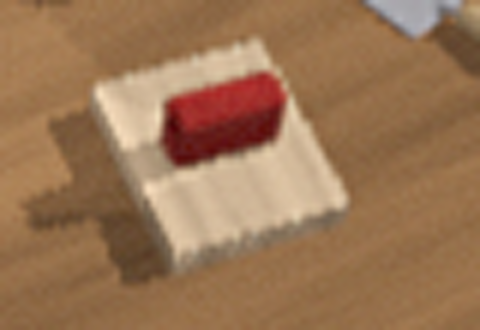

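```bash
cat > m.py <<'E'
from h import *
def biggest(m):
    n,l,s,c=cv2.connectedComponentsWithStats(m.astype(np.uint8)); k=1+np.argmax(s[1:,4]); return l==k
def rect(P): 
    r=cv2.minAreaRect((P[:,:2]*1000).astype(np.float32)); return np.round(r[0],1),np.round(r[1],1),round(r[2],1)
def edge(m): 
    c=max(cv2.findContours(m.astype(np.uint8),cv2.RETR_EXTERNAL,cv2.CHAIN_APPROX_NONE)[0],key=cv2.contourArea); return c.reshape(-1,2)
if __name__=="__main__":
  for n,jw,pw in (("scene",(265,345,185,265),(335,395,150,205)),("top",(295,358,165,235),(230,275,200,242))):
    z=np.load(f"pics/{n}0.npz");p=z["p"];d=z["d"]; hsv=cv2.cvtColor(p,cv2.COLOR_RGB2HSV).astype(int); W=cloud(n,d)
    H,S,V=hsv[...,0],hsv[...,1],hsv[...,2]
    def win(w): m=np.zeros((400,640),bool); m[w[2]:w[3],w[0]:w[1]]=1; return m
    j=win(jw)
    bed=biggest(j&(S<30)&(V>165)); bedf=np.zeros((400,640),np.uint8); cv2.drawContours(bedf,[edge(bed)],-1,1,-1)
    print(n,"bed z med",np.median(W[bed][:,2]),rect(ray(n,edge(bed),.057)))
    ins=cv2.erode(bedf,np.ones((5,5)))>0
    gr=ins&(V<90); ys,xs=np.nonzero(gr); G=ray(n,np.c_[xs,ys],.057); print(" groove",len(xs),xs.mean(),ys.mean(),rect(G),G.mean(0))
    br=ins&(S>90)&(V>90); ys,xs=np.nonzero(br)
    print(" brass",len(xs),xs.mean(),ys.mean(),[ray(n,[[xs.mean(),ys.mean()]],zz)[0].round(4) for zz in (.061,.065,.069)], "depth z",W[br][:,2].max())
    pw_=win(pw)
    red=biggest(pw_&((H<8)|(H>172))&(S>150)); 
    print(" red z",np.percentile(W[red][:,2],[5,50,95]).round(4)); t=red&(W[...,2]>.058)
    print(" handle top(depth)",rect(W[t])," ray top",rect(ray(n,np.argwhere(t)[:,::-1],.067)))
    ply=pw_&(W[...,2]>.014)&(np.hypot(W[...,0]-W[red][:,0].mean(),W[...,1]-W[red][:,1].mean())<.12)
    tp=ply&(W[...,2]>.017)&(W[...,2]<.028); print(" plate z",np.median(W[tp][:,2]),rect(W[tp])," mask ray",rect(ray(n,np.argwhere(tp)[:,::-1],.022)))
E
python3 m.py
```

```text
scene bed z med 0.05775820123873623 (array([531.2,   5.4]), array([140.7, 197.1]), 76.9)
 groove 42 305.95238095238096 218.42857142857142 (array([530.5,   3.5]), array([ 8.5, 72.7]), 76.8) [0.53134644 0.0032103  0.057     ]
 brass 13 305.84615384615387 217.23076923076923 [array([0.5297, 0.0039, 0.061 ]), array([0.5318, 0.0029, 0.065 ]), array([0.534 , 0.0018, 0.069 ])] depth z 0.071724195839138
 red z [0.0376 0.0628 0.0683]
 handle top(depth) (array([456.6, 282.8]), array([67.3, 27.2]), 80.4)  ray top (array([459.5, 280.6]), array([69.2, 30.3]), 81.5)
 plate z 0.021222441691974833 (array([454.8, 284.4]), array([111.9, 135.2]), 80.6)  mask ray (array([456.6, 282.9]), array([112. , 133.8]), 80.5)
top bed z med 0.057437656335459705 (array([529.9,   2.6]), array([141.6, 196. ]), 76.4)
 groove 58 326.0344827586207 197.67241379310346 (array([529.9,   4.5]), array([11.9, 79.2]), 77.2) [0.53070582 0.00442159 0.057     ]
 brass 9 326.0 197.0 [array([0.5324, 0.0046, 0.061 ]), array([0.5317, 0.0047, 0.065 ]), array([0.5309, 0.0048, 0.069 ])] depth z 0.07234074772758062
 red z [0.0498 0.0665 0.0723]
 handle top(depth) (array([452.3, 286.2]), array([69.7, 28.2]), 78.8)  ray top (array([451.4, 286. ]), array([69.2, 28.3]), 79.1)
 plate z 0.022654343161092924 (array([452.2, 286.9]), array([112. , 130.1]), 79.8)  mask ray (array([452. , 286.2]), array([111.5, 130.1]), 80.0)
```

```bash
cat >> h.py <<'E'
def R_(deg):
    a=np.radians(deg);x=np.array([np.cos(a),np.sin(a),0]);y=np.array([0,0,-1.]);return np.c_[x,y,np.cross(x,y)]
def st(l=""):
    s=arm.sense();print(l,"t",round(s["time"],2),"tcp",np.round(s["tcp_pos"],4),"F",np.round(s["contact_force"],2),"M",np.round(s["moment"],2),"w",round(s["width"],4));return s
E
python3 - <<'E'
from h import *
for a in (-10,170):
    for P in ((.453,.286,.2),(.453,.286,.038),(.494,.0135,.1),(.53,.004,.08)): 
        q=arm.solve_ik(P,R_(a)); print(a,P,None if q is None else np.round(q,2))
E
```

```text
-10 (0.453, 0.286, 0.2) [ 0.43  0.34 -0.2   1.03  0.    2.17]
-10 (0.453, 0.286, 0.038) [ 0.43  0.51 -0.41  0.65  0.    2.17]
-10 (0.494, 0.0135, 0.1) [-0.12  0.37 -0.46  0.75  0.    1.62]
-10 (0.53, 0.004, 0.08) [-0.13  0.45 -0.38  0.74  0.    1.61]
170 (0.453, 0.286, 0.2) [ 0.43  0.34 -0.2   1.03  0.   -0.97]
170 (0.453, 0.286, 0.038) [ 0.43  0.51 -0.41  0.65  0.   -0.97]
170 (0.494, 0.0135, 0.1) [-0.12  0.37 -0.46  0.75  0.   -1.52]
170 (0.53, 0.004, 0.08) [-0.13  0.45 -0.38  0.74  0.   -1.53]
```

```bash
python3 - <<'E'
from h import *
arm.goto([.454,.285,.16],R_(-10)); st("above")
p,d=arm.capture("scene"); cv2.imwrite("pics/above_s.png",cv2.resize(p[90:240,270:470,::-1],None,fx=4,fy=4,interpolation=cv2.INTER_CUBIC))
p,d=arm.capture("top"); cv2.imwrite("pics/above_t.png",cv2.resize(p[150:270,180:360,::-1],None,fx=4,fy=4,interpolation=cv2.INTER_CUBIC))
E
```

```text
above t 3.08 tcp [0.4544 0.2845 0.1601] F [ 0.32  0.12 -0.22] M [-0.01  0.01 -0.01] w 0.0854
```

View pics/above_s.png

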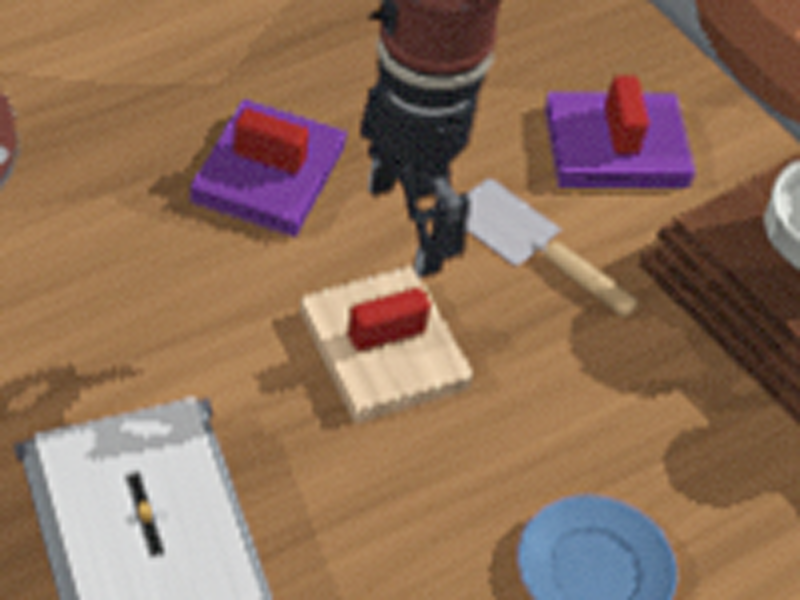

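View pics/above_t.png

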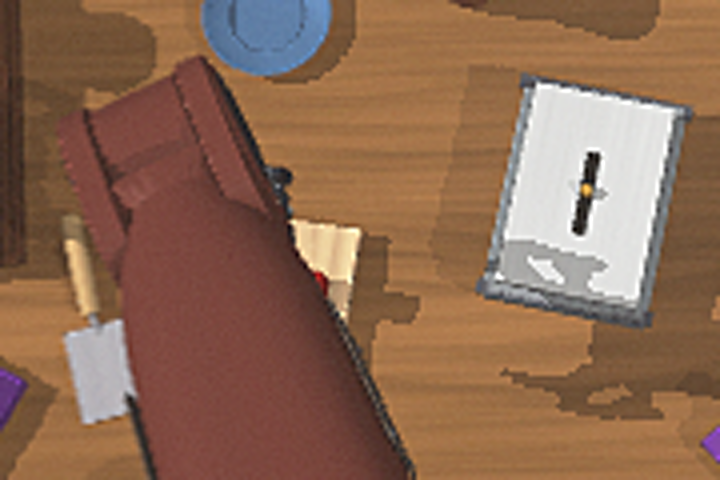

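The scene view shows the open gripper above the red-handled plate (crop ~(390,335)). The top view is mostly blocked by the forearm. Now descending and gripping.

```bash
python3 - <<'E'
from h import *
hit=arm.movel([.454,.285,.038],speed=.12,guard=8); st(f"down {hit}")
if not hit:
    arm.set_gripper(0.0); st("gripped")
    p,d=arm.capture("scene"); np.savez("pics/grip.npz",p=p,d=d); cv2.imwrite("pics/grip_s.png",cv2.resize(p[110:230,290:450,::-1],None,fx=5,fy=5,interpolation=cv2.INTER_CUBIC))
E
```

```text
down False t 4.34 tcp [0.4545 0.2852 0.0386] F [ 0.38 -0.15 -0.05] M [-0.04  0.03 -0.02] w 0.0856
gripped t 4.91 tcp [0.4541 0.2851 0.0383] F [-1.34 -0.62  5.46] M [0.01 0.27 0.01] w 0.0272
```

View pics/grip_s.png

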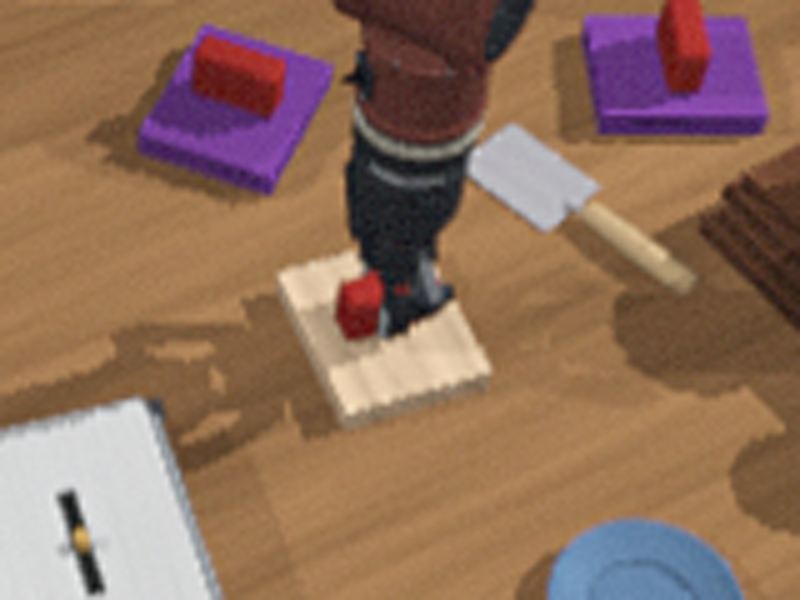

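```bash
cat > pl.py <<'E'
from h import *
from m import edge,biggest,rect
# plate top-face mask in scene by depth height; fit visible edges
def plate(f,zt,c0,rad=.13,ang=None):
    z=np.load(f);W=cloud("scene",z["d"]);hsv=cv2.cvtColor(z["p"],cv2.COLOR_RGB2HSV).astype(int)
    m=(abs(W[...,2]-zt)<.007)&(np.hypot(W[...,0]-c0[0],W[...,1]-c0[1])<rad)&(hsv[...,2]>140)&(hsv[...,0]<25)&(hsv[...,1]<110)&(hsv[...,1]>15)
    m=biggest(m); P=ray("scene",np.argwhere(m)[:,::-1],zt); return m,P
E
python3 - <<'E'
from pl import *
for f in ("pics/scene0.npz","pics/grip.npz"):
    m,P=plate(f,.022,(.455,.285)); print(m.sum(),rect(P))
    for a in (-10,):
        r=np.radians(a);u=P[:,:2]@[np.cos(r),np.sin(r)];v=P[:,:2]@[-np.sin(r),np.cos(r)]
        print("x ext",u.min(),u.max(),"y ext",v.min(),v.max(), "ctr", (u.min()+u.max())/2,(v.min()+v.max())/2)
c=np.array([.4541,.2851]);r=np.radians(-10);print("tcp u,v",c@[np.cos(r),np.sin(r)],c@[-np.sin(r),np.cos(r)])
d=np.load("pics/grip.npz")["d"];W=cloud("scene",d);p=np.load("pics/grip.npz")["p"];hsv=cv2.cvtColor(p,cv2.COLOR_RGB2HSV).astype(int)
dark=(hsv[...,2]<90)&(W[...,2]>.025)&(W[...,2]<.055)&(np.hypot(W[...,0]-.454,W[...,1]-.285)<.06)
Q=W[dark];print(len(Q),"dark finger uv",[np.percentile(Q[:,:2]@np.array(k),[3,50,97]).round(4) for k in ([np.cos(r),np.sin(r)],[-np.sin(r),np.cos(r)])])
E
```

```text
674 (array([455.9, 282.2]), array([113.7, 132.6]), 80.5)
x ext 0.33346969260293163 0.46652202127595077 y ext 0.30009847441064896 0.41412322475731755 ctr 0.3999958569394412 0.35711084958398326
605 (array([458.2, 282.4]), array([111.7, 134.3]), 80.4)
x ext 0.3350514724632284 0.46906884175732916 y ext 0.30151987272874686 0.413797937237736 ctr 0.40206015711027876 0.35765890498324143
tcp u,v 0.39769410519000187 0.3596223278623336
8 dark finger uv [array([0.4141, 0.4244, 0.4263]), array([0.3475, 0.3513, 0.363 ])]
```

```bash
python3 - <<'E'
from h import *
arm.movel([.454,.285,.17],speed=.2); st("lift")
b=np.array([.5305,.004]); a=np.radians(-13.3); ux=np.array([np.cos(a),np.sin(a)])
P=b-.038*ux
arm.goto([*P,.165],R_(-13.3)); st("over")
arm.movel([*P,.125],speed=.15); st("low")
p,d=arm.capture("scene"); np.savez("pics/over.npz",p=p,d=d); cv2.imwrite("pics/over_s.png",cv2.resize(p[130:280,230:400,::-1],None,fx=4.5,fy=4,interpolation=cv2.INTER_CUBIC))
p,d=arm.capture("top"); np.savez("pics/overt.npz",p=p,d=d); cv2.imwrite("pics/over_t.png",cv2.resize(p[140:260,250:410,::-1],None,fx=5,fy=5,interpolation=cv2.INTER_CUBIC))
E
```

```text
lift t 5.77 tcp [0.4533 0.2847 0.1688] F [-0.32 -0.42 -3.75] M [-0.04  0.05 -0.01] w 0.0273
over t 6.83 tcp [0.4934 0.0136 0.1647] F [-0.19  0.26 -2.29] M [-0.06  0.03  0.03] w 0.0276
low t 7.25 tcp [0.4932 0.0137 0.125 ] F [ 0.53 -0.48 -1.22] M [ 0.01 -0.03 -0.06] w 0.0275
```

View pics/over_s.png

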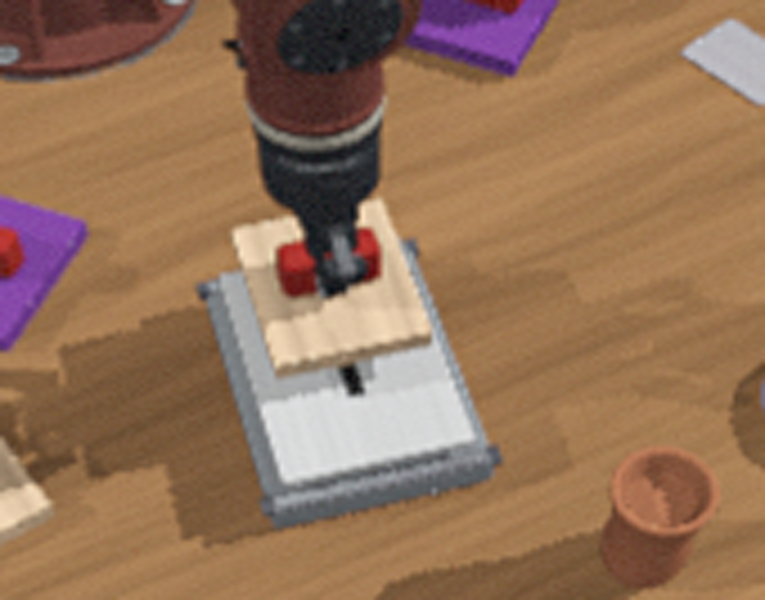

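View pics/over_t.png

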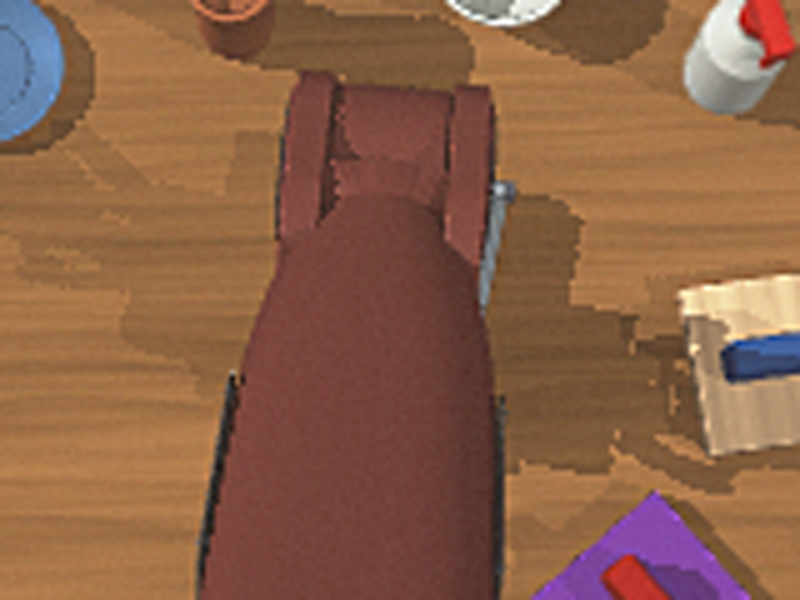

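```bash
python3 - <<'E'
from pl import *
a=np.radians(-13.3);X=np.array([np.cos(a),np.sin(a)]);Y=np.array([-X[1],X[0]])
z=np.load("pics/over.npz");W=cloud("scene",z["d"])
m,P=plate("pics/over.npz",.1086,(.493,.014)); Wm=W[m]
print(m.sum(),"z",np.percentile(Wm[:,2],[10,50,90]),rect(P))
# tilt of top face
A=np.c_[Wm[:,:2]-Wm[:,:2].mean(0),np.ones(len(Wm))];A2=np.c_[A[:,:2]@np.c_[X,Y],np.ones(len(A))];print("plane",np.linalg.lstsq(A2,Wm[:,2],rcond=None)[0])
for b in ((.5312,.0054),(.5305,.004)):
    u=(P[:,:2]-b)@X;v=(P[:,:2]-b)@Y; print("u",u.min().round(4),u.max().round(4),"v",v.min().round(4),v.max().round(4),"c",(u.min()+u.max())/2,(v.min()+v.max())/2)
E
```

```text
833 z [0.10652972 0.10935838 0.11170112] (array([494. ,  13.5]), array([110.6, 134.6]), 77.0)
plane [-0.00410589  0.00033967  0.10919049]
u -0.1056 0.0292 v -0.0563 0.0545 c -0.0381977788844054 -0.0008697185702815462
u -0.1053 0.0296 v -0.0547 0.056 c -0.037838623305524746 0.000653766667638056
```

Plate measured level, square (77.0° vs 76.7°), 38 mm from centre and <1 mm laterally. Lowering onto the dowel tip.

```bash
python3 - <<'E'
from h import *
b=np.array([.5305,.004]); a=np.radians(-13.3); ux=np.array([np.cos(a),np.sin(a)])
P=b-.038*ux
arm.movel([*P,.112],speed=.06); st("pre"); arm.wait(.2); st("pre2")
hit=arm.movel([*P,.1025],speed=.02,guard=2.5); st(f"hit {hit}"); arm.wait(.3); st()
p,d=arm.capture("scene"); np.savez("pics/rest.npz",p=p,d=d); cv2.imwrite("pics/rest_s.png",cv2.resize(p[130:280,230:400,::-1],None,fx=4.5,fy=4,interpolation=cv2.INTER_CUBIC))
E
```

```text
pre t 7.72 tcp [0.4932 0.0127 0.1117] F [ 0.23  0.49 -3.02] M [ 0.   -0.05 -0.  ] w 0.0268
pre2 t 7.92 tcp [0.4937 0.0127 0.1122] F [-0.27  0.2  -2.19] M [-0.04 -0.03 -0.01] w 0.0274
hit True t 8.28 tcp [0.4938 0.0127 0.1062] F [0.56 0.78 3.31] M [-0.08 -0.32 -0.03] w 0.0272
 t 8.57 tcp [0.4937 0.0127 0.1065] F [1.83 0.6  3.16] M [-0.15 -0.72  0.03] w 0.0274
```

View pics/rest_s.png

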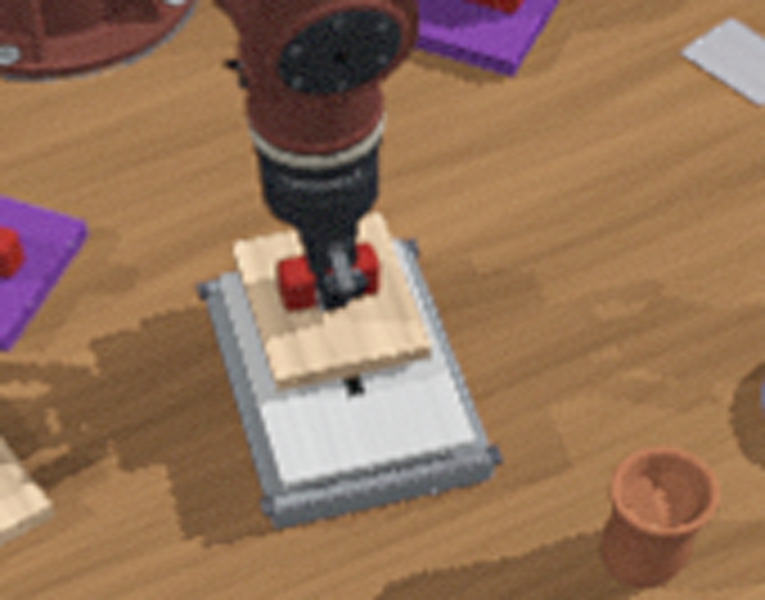

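```bash
python3 - <<'E'
from h import *
b=np.array([.5305,.004]); a=np.radians(-13.3); ux=np.array([np.cos(a),np.sin(a)])
Z=.1057
for s in (-.030,-.020,-.010):
    g=arm.movel([*(b+s*ux),Z],speed=.04,guard=14); S=st(f"{s} {g}")
    if g: break
E
```

```text
-0.03 False t 8.98 tcp [0.5013 0.0109 0.1055] F [-0.73 -0.03  4.03] M [-0.06  0.09 -0.01] w 0.0273
-0.02 False t 9.38 tcp [0.512  0.0084 0.1059] F [ 0.63 -0.75  3.17] M [-0.11 -0.27  0.01] w 0.0274
-0.01 False t 9.78 tcp [0.5216 0.0061 0.1058] F [ 0.86 -0.75  2.93] M [-0.09 -0.22 -0.02] w 0.0275
```

```bash
python3 - <<'E'
from h import *
b=np.array([.5305,.004]); a=np.radians(-13.3); ux=np.array([np.cos(a),np.sin(a)])
Z=.1050
s=-.010
while s<.004:
    s+=.0015
    g=arm.movel([*(b+s*ux),Z],speed=.03,guard=14); S=st(f"{s:.4f} {g}")
    if g or S["contact_force"][2]<.5 : break
p,d=arm.capture("scene"); np.savez("pics/sl.npz",p=p,d=d); cv2.imwrite("pics/sl_s.png",cv2.resize(p[130:280,230:400,::-1],None,fx=4.5,fy=4,interpolation=cv2.INTER_CUBIC))
E
```

```text
-0.0085 False t 10.03 tcp [0.5222 0.006  0.105 ] F [-1.66  0.71  3.52] M [0.07 0.31 0.06] w 0.0276
-0.0070 False t 10.28 tcp [0.5234 0.0057 0.1049] F [-2.84  1.1   5.86] M [0.17 0.75 0.02] w 0.0273
-0.0055 False t 10.53 tcp [0.5252 0.0052 0.105 ] F [-3.2   0.7   3.07] M [0.2  0.58 0.  ] w 0.0274
-0.0040 False t 10.78 tcp [0.5277 0.0046 0.1051] F [ 2.43 -0.12  0.11] M [-0.18 -0.49 -0.05] w 0.0274
```

View pics/sl_s.png

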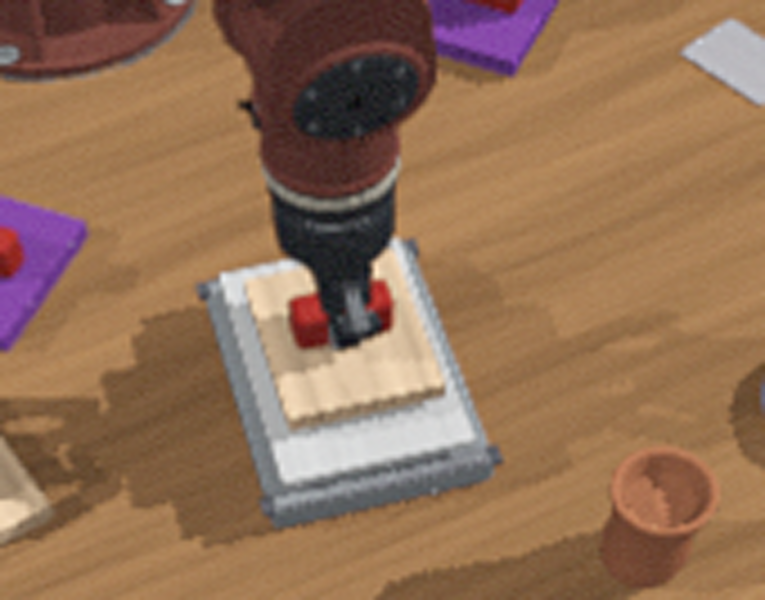

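The vertical force fell to about 0 at 4 mm before centre: the tip is entering the hole. Easing forward, then down.

```bash
python3 - <<'E'
from h import *
b=np.array([.5305,.004]); a=np.radians(-13.3); ux=np.array([np.cos(a),np.sin(a)])
g=arm.movel([*(b-.0025*ux),.1035],speed=.03,guard=10); st(f"a {g}")
g=arm.movel([*(b-.0005*ux),.1025],speed=.03,guard=10); st(f"b {g}")
g=arm.movel([*(b+.0005*ux),.0985],speed=.02,guard=8); st(f"c {g}"); arm.wait(.2); st()
E
```

```text
a False t 11.08 tcp [0.5286 0.0043 0.1034] F [ 4.14 -1.32 -4.19] M [-0.34 -0.88  0.04] w 0.0273
b False t 11.33 tcp [0.5293 0.0043 0.1021] F [-0.06 -0.07 -2.9 ] M [ 0.01  0.03 -0.  ] w 0.0274
c False t 11.69 tcp [0.5308 0.004  0.0983] F [-0.2   0.25 -2.19] M [ 0.01  0.04 -0.05] w 0.0277
 t 11.89 tcp [0.531  0.0039 0.0986] F [ 0.52  0.13 -2.22] M [-0.03 -0.02  0.01] w 0.0273
```

```bash
python3 - <<'E'
from h import *
b=np.array([.5305,.004]); a=np.radians(-13.3); ux=np.array([np.cos(a),np.sin(a)])
P=b+.0005*ux
g=arm.movel([*P,.0915],speed=.02,guard=5); st(f"flat {g}")
p,d=arm.capture("scene"); np.savez("pics/flat.npz",p=p,d=d)
for z in (.091,.089,.0875,.0865,.0855,.0845,.0835):
    g=arm.movel([*P,z],speed=.02,guard=20); S=st(f"{z} {g}")
    if S["contact_force"][2]>18: break
arm.wait(.5); st("hold")
p,d=arm.capture("scene"); np.savez("pics/fin.npz",p=p,d=d); cv2.imwrite("pics/fin_s.png",cv2.resize(p[130:280,230:400,::-1],None,fx=4.5,fy=4,interpolation=cv2.INTER_CUBIC))
E
```

```text
flat True t 12.22 tcp [0.5313 0.0039 0.0931] F [ 0.44 -0.63  4.44] M [-0.09 -0.19 -0.01] w 0.0274
0.091 False t 12.52 tcp [0.5313 0.0038 0.0914] F [ 0.09 -0.22  5.31] M [-0.01 -0.04  0.01] w 0.0274
0.089 False t 12.77 tcp [0.5313 0.0038 0.0895] F [-1.84 -0.19  7.14] M [ 0.02  0.12 -0.05] w 0.0271
0.0875 False t 13.02 tcp [0.5313 0.0038 0.0882] F [-1.42 -0.45  8.91] M [0.04 0.22 0.01] w 0.0275
0.0865 False t 13.27 tcp [0.5313 0.0038 0.0873] F [-2.81  0.59 11.59] M [0.09 0.29 0.01] w 0.0274
0.0855 False t 13.52 tcp [0.5314 0.0038 0.0872] F [-4.96  0.74 22.43] M [ 0.03  1.23 -0.03] w 0.0274
hold t 14.02 tcp [0.5313 0.0039 0.0872] F [-6.03  1.12 23.48] M [ 0.13  1.28 -0.02] w 0.027
```

View pics/fin_s.png

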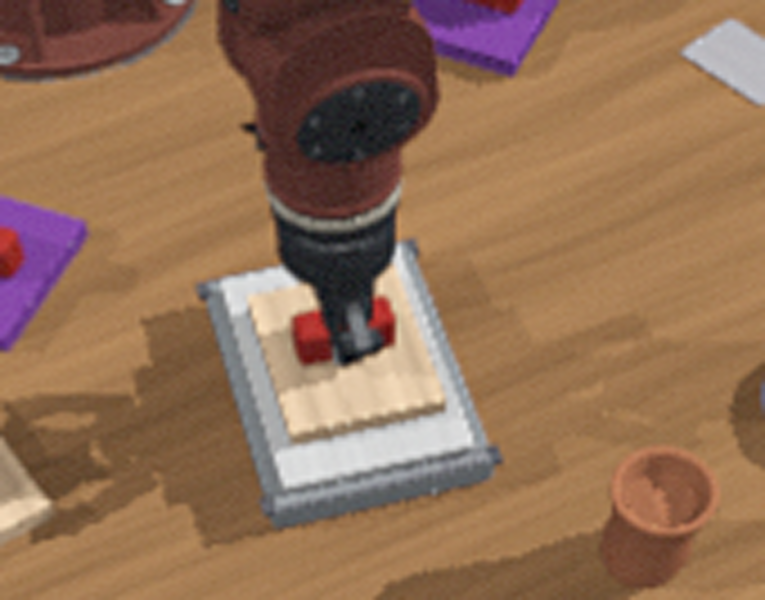

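```bash
python3 - <<'E'
from pl import *
a=np.radians(-13.3);X=np.array([np.cos(a),np.sin(a)]);Y=np.array([-X[1],X[0]]);b=np.array([.5312,.0054])
W=cloud("scene",np.load("pics/fin.npz")["d"])
m,P=plate("pics/fin.npz",.071,b); w=W[m];A=np.c_[(w[:,:2]-w[:,:2].mean(0))@np.c_[X,Y],np.ones(len(w))]
print("plate top plane",np.linalg.lstsq(A,w[:,2],rcond=None)[0].round(4),rect(P))
L=(W[...,:2]-b)@np.c_[X,Y];q=(L[...,0]>.072)&(L[...,0]<.09)&(abs(L[...,1])<.055);q&=(W[...,2]<.07)
print("bed z",np.median(W[q][:,2]))
W0=cloud("scene",np.load("pics/scene0.npz")["d"]);print("bed z0",np.median(W0[q][:,2]))
E
```

```text
plate top plane [-0.0031  0.005   0.0716] (array([533.1,   3.5]), array([110.4, 134.5]), 77.0)
bed z 0.049991470593711444
bed z0 0.05781171062768878
```

The bed is down 7.8 mm by depth and the plate top is level at 71.6 mm (71 expected). Handing in.

```bash
python3 - <<'E'
from h import *
st(); arm.close_job(); st()
E
```

```text
t 14.07 tcp [0.5314 0.0038 0.0872] F [-6.    0.88 23.2 ] M [ 0.11  1.3  -0.04] w 0.0273
the job is handed in; nothing more can be done
the job is handed in; nothing more can be done
```

The job is done and handed in at 14.1 s. The red-handled plate lies flat over the dowel with the bed fully down, and the arm is still gripping and pressing.

- **Placing:** I set the plate down level and square, 38 mm from the bed's centre at the groove end nearer the robot. It rested on the dowel tip with about 3 N showing at the wrist, at the expected height.
- **Slide:** I moved it along the groove under about 3–6 N. About 4 mm before the bed's centre the vertical force fell to zero, and the plate then went down freely over the dowel.
- **Press:** Force rose steadily, then sharply at tool height 0.0872 m, where I expected the bed's stop.
- **Last checks:** By depth the bed had sunk 7.8 mm of its 8 mm. The plate's top was level and at 71.6 mm, against 71 mm expected. The hold was steady at about 23 N down with the grip at 27 mm.

**Disagreements:**
- The two cameras differed by about 4 mm on where the plate started, so I averaged them. I then checked the held plate against the bed in the scene view only, because the forearm blocked the top view.
- A sideways force of about 6 N and a moment of 1.3 N m remained at the wrist during the final press.
- I took no separate picture of the bystanders at the end. Nothing I saw or felt suggested the arm touched them.

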